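# Drive out a stuck axle pin with a drift punch

## Task

Take the drift punch from its rack and, keeping hold of it, drive the stuck axle pin out of its hub: push the pin's plain narrow end, which stands up inside the hub's recess, down until it is flush with the recess floor. Leave alone the other hub, whose pin shows its broad head on top, and touch neither hub with the gripper. Then hang the punch back in the rack and let go of it.

Things in the scene. Friction and masses are not known exactly. Their poses are not given: they have to be found in the camera images.
- punch: drift punch, 149 mm long, about 0.2 kg (0.16 to 0.26), hanging upright in the rack by its collar. Its origin is the centre of the flat lower end of the shaft, z points up along it. Plain steel shaft 14 mm in diameter for the lowest 75 mm, black hand-guard collar 52 mm in diameter from 75 to 81 mm, dark round grip 22 mm in diameter from 81 to 143 mm, bright 18 mm striking end on top (143 to 149 mm).
- punch_grip (a point): middle of the punch's round grip, 112 mm above the shaft's lower end and 31 mm above the collar: the place to hold it, from above with upright fingers
- rack: punch rack fixed to the table: an aluminium top plate 100 x 90 mm, 12 mm thick, its top 92 mm above the table, on two side walls over a 6 mm base plate. Origin: centre of its underside. One 32 mm through hole in the middle of the top plate; the collar of the punch rests on the plate, the shaft hangs free through the hole with its lower end 17 mm above the table.
- rack_hole (a point): centre of the mouth of the rack's hole, level with the top of its plate (92 mm above the table)
- hub: the hub to work on, fixed to the table: a dark steel drum 66 mm in diameter on three short posts over a round foot 90 mm in diameter, 106 mm high in all. Origin: centre of its underside. In the top a round recess 36 mm wide and 36 mm deep (floor 70 mm above the table); in the middle of it stands the plain end of the axle pin, 18 mm in diameter. The pin's broad head is underneath, with free room below to move down.
- hub_mouth (a point): centre of the mouth of the recess of the hub to work on, at rim height (106 mm above the table)
- pin_end (a point): centre of the axle pin's plain upper end; it moves with the pin. At the start 16 to 20 mm above the recess floor, so 16 to 20 mm below the rim
- axle_pin (a joint): how far the axle pin has been driven down, in m: 0 when its end is 20 mm above the recess floor, 0.020 at its stop with the end flush with the floor. At the start 0 to 0.004. It is a tight fit, needs about 10 N all the way when pressed slowly (up to 14 N at 0.1 m/s), so hold the punch firmly, and stays where it is left.
- other_hub: the other hub, to be left alone: same size and form, fixed to the table, but its recess shows a broad pin head 28 mm in diameter and 6 mm high on the recess floor. Origin: centre of its underside.
There are look-alikes about, which are no part of the job. There is more than one size of the punch; the one meant has the size given above.

How it is judged:
By the outcome, as a careful person would: the job done as asked, in the order asked, and still so for the second after the job is handed in, with the robot touching nothing.
It also fails if it takes over 51 s, if anything falls off the work surface, if the arm or the gripper's body presses on something with over 40 N, if the wrist force passes 120 N, or if a joint passes its speed limit or range.

## Robot

A 7-joint arm with a two-finger parallel gripper is mounted at the origin on a cart in front of the work surface, level with it; the furniture and walls round the work are solid. World frame = base frame: x ahead of the robot, y to its left, z up, the work surface at z = 0. Lengths are in m, angles in rad, forces in N, time in s.
With the tool pointing down it reaches from about 0.35 to 0.9 m from the base axis. Payload 8.1 kg.
Tool frame: the origin (TCP) lies midway between the tips of the shut fingers; the grasp point (between the pads) lies arm.tcp_to_grasp behind it (arm.tcp_to_grasp is the distance from the TCP to the grasp point, in m); z points along the fingers, y is the line along which they close (so a half turn about z gives the same grasp; the last joint's range is limited). The gripper opens to 92 mm and grips with 3 to 60 N. Pads are 19 mm wide; open, the fingers measure 130 mm over their backs; the gripper's body (75 mm by 190 mm) begins 47 mm behind the grasp point.
Start: joints at [1.231, 0.434, 0.025, 1.573, -0.012, 1.134, -0.075], TCP at [0.147, -0.608, 0.227] pointing down, gripper open.
Joint ranges: [-2.62, 2.62], [-0.44, 2.09], [-1.27, 1.32], [0.08, 2.57], [-1.32, 4.46], [0.12, 2], [-2.74, 2.74]. Speed limits (rad/s): [2.22, 2.22, 3.01, 3.01, 3.14, 3.14, 3.14].

## Interface

Orientations are given as a rotation vector (axis times angle).
In Python, from cell import observe, get_image, arm gives the robot as it stands. The module is installed in compiled form; this text tells all that it offers.
- The arm moves only by the tool drive_tool, never from a script. Its argument "steps" is a list of rows, each a list of 5 numbers: the closure, from 0 (fully open) to 1 (shut), then the shift along the world's x, y, z in mm, then the turn about the world's z in rad. In form: [[hand, x, y, z, roll], ...]. A call has 1 to 20 rows; each row shifts and turns the commanded pose from where the row before left it; what a row does not reach is not made up. A row lasts 1/12 s, in which the tool goes at most 41.7 mm and 7.16 degrees, less where a joint would pass 70% of its speed; a pose out of reach is approached as far as the arm can. A call with a gripper value outside its range is refused whole. The fingers move at their own pace and stop on an object; "grip_force" is the grip in N (left out, the last holds). Time passes only in rows, so rows that do not move let the fingers close. It gives the time, the measured TCP pose, the force, the opening and the grip force at its end, in the units of the state.
- observe(): the state, without advancing time (a new reading comes with each control period).
- get_image(name): name is "scene" or "side" or "wrist"; returns a dict with "image" (480x640x3 uint8, red, green, blue), "vfov" (degrees; the focal length in pixels is half the picture's height over the tangent of half this angle, whatever the lens; pixels are square), "cx", "cy" (the principal point, pixels), "xyz" and "attitude" of the camera in the world. Camera axes: x right, y down, z forward; pixel columns grow to the right and rows downward; lengths in m; the calibration is good to about 2 mm. A picture is of the moment at which its call begins. There is no depth.
- arm.sign_off(): hands the job in; it is judged then, once.
The state is a dict: "clock": time; "joints": joint angles; "dq": joint speeds; "joint_efforts": joint torques, N m; "position": TCP position; "ee_rot": TCP orientation; "force": force on the tool from outside, world axes, zero at the start; "ft_torque": the same for the moment, N m; "width": opening from 0.0 (shut) to 1.0 (fully open); "gripper_force": force on a finger pad.
Only numpy, scipy, OpenCV 4.12 (cv2) and the standard library are available. Lean on these libraries where they do the work, as an engineer would, in place of code of your own. Each camera call takes 0.05 s, during which the arm holds its last target. There are 200 camera calls.

## Working session

There is one attempt and no reset: what is moved stays moved. The work goes in short steps, Python scripts to look and compute and a tool call to move; the robot and the scene stay as the last step left them, time stands still between calls to the robot, and variables do not carry over. Pictures are saved under pics/ and viewed, at most 12 in all, crops included, and the job is handed in when it is done.

Besides the shell and the picture viewer there is one more tool, called after "Call:" as name([rows], argument=value, ...), one row to a line, values as JSON. drive_tool: Moves the arm, as the interface text tells. Its arguments: {"type":"object","properties":{"steps":{"type":"array"},"grip_force":{"type":"number"}},"required":["steps"]}

```bash
mkdir -p pics
cat > h.py <<'E'
import numpy as np, cv2
from scipy.spatial.transform import Rotation as R
from cell import observe, get_image, arm
def cam(n):
    d=get_image(n); d['f']=240/np.tan(np.radians(d['vfov'])/2)
    a=np.array(d['attitude'],float); d['R']=a if a.shape==(3,3) else R.from_rotvec(a).as_matrix() if a.size==3 else R.from_quat(a).as_matrix()
    return d
def ray(d,u,v):
    r=d['R']@np.array([(u-d['cx'])/d['f'],(v-d['cy'])/d['f'],1]); return np.array(d['xyz']),r
def onz(d,u,v,z):
    o,r=ray(d,u,v); return o+r*(z-o[2])/r[2]
def proj(d,p):
    q=d['R'].T@(np.array(p)-d['xyz']); return np.array([d['cx'],d['cy']])+d['f']*q[:2]/q[2]
def save(d,n): cv2.imwrite('pics/'+n,cv2.cvtColor(d['image'],cv2.COLOR_RGB2BGR))
E
python3 - <<'E'
from h import *
for n in ['scene','side']:
    d=cam(n); save(d,n+'.png'); print(n,d['xyz'],d['attitude'],d['vfov'],d['cx'],d['cy'])
print(observe(),arm.tcp_to_grasp)
E
```

```text
scene [0.10789682 0.85954352 0.74174139] [-0.51536967  2.51266826 -1.40243612] 44.46571045944434 320.6946490413031 245.83607143405206
side [0.54712129 0.86314551 0.47998636] [ 0.00639179  2.57287995 -1.78913487] 51.32034042348911 316.45089279107543 244.7341956086031
{'clock': 0.1, 'joints': array([ 1.23145266,  0.43515392,  0.02496768,  1.57400839, -0.01159913,
        1.1339551 , -0.07510202]), 'dq': array([ 7.73270593e-05, -1.18192558e-03,  1.08467810e-03, -2.47805026e-03,
       -4.55870377e-04, -1.09378191e-03,  3.49745149e-04]), 'joint_efforts': array([ 3.09648523e-03, -6.69117808e+01,  9.88111049e-01, -3.15147150e+01,
       -6.04673987e-02,  3.74612049e-02,  1.23597356e-04]), 'position': array([ 0.14643449, -0.60714546,  0.2260221 ]), 'ee_rot': array([-3.11828027e+00, -3.70746353e-01,  4.49035663e-04]), 'force': array([-0.03031021,  0.04980968, -0.01475686]), 'ft_torque': array([ 0.03368675, -0.02614937,  0.05541679]), 'gripper_force': 0.0, 'width': 1.0021551434441125} 0.0188
```

View pics/scene.png

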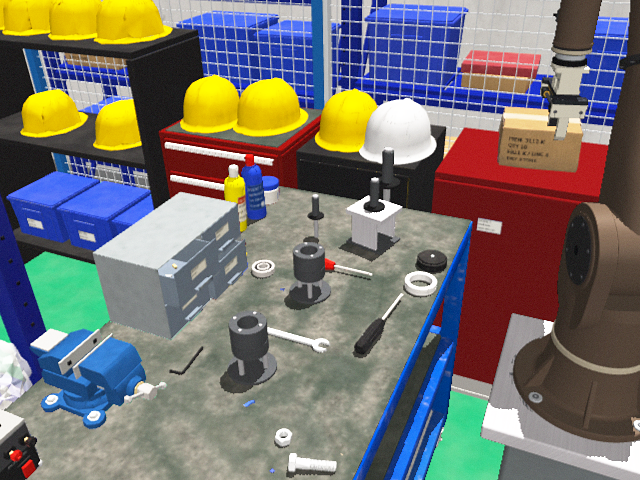

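View pics/side.png

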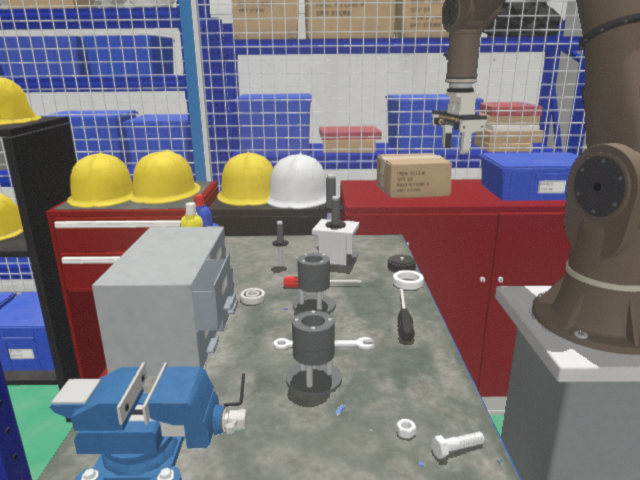

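Scene: white rack near (375,210) with one punch in its hole (375,192), a bigger punch behind (387,165), a small one at (316,205). Hubs are at (309,247) and (248,320). I'll take close crops of these.

Run:
```python
from h import *
s=cv2.imread('pics/scene.png'); t=cv2.imread('pics/side.png')
a=cv2.resize(s[135:305,210:430],None,fx=3.4,fy=3.4,interpolation=cv2.INTER_CUBIC)
cv2.imwrite('pics/c1.png',a)
c=lambda i,u,v:cv2.resize(i[v:v+100,u:u+133],(400,300),interpolation=cv2.INTER_CUBIC)
cv2.imwrite('pics/c2.png',np.vstack([np.hstack([c(s,180,290),c(t,250,300)]),np.hstack([c(t,250,235),c(t,260,165)])]))
d=cam('scene');e=cam('side')
print('hubA',onz(d,309,247,.106),onz(e,313.5,258,.106));print('hubB',onz(d,248.5,319,.106),onz(e,313.5,319,.106))
print('rack',onz(d,374,209,.092),onz(e,336,228,.092))
```

```text
hubA [ 0.55918278 -0.07413237  0.106     ] [ 0.55732545 -0.06767091  0.106     ]
hubB [0.55655137 0.18167169 0.106     ] [0.5556592  0.18354266 0.106     ]
rack [ 0.49867512 -0.30769813  0.092     ] [ 0.50388529 -0.29842804  0.092     ]
```

View pics/c1.png

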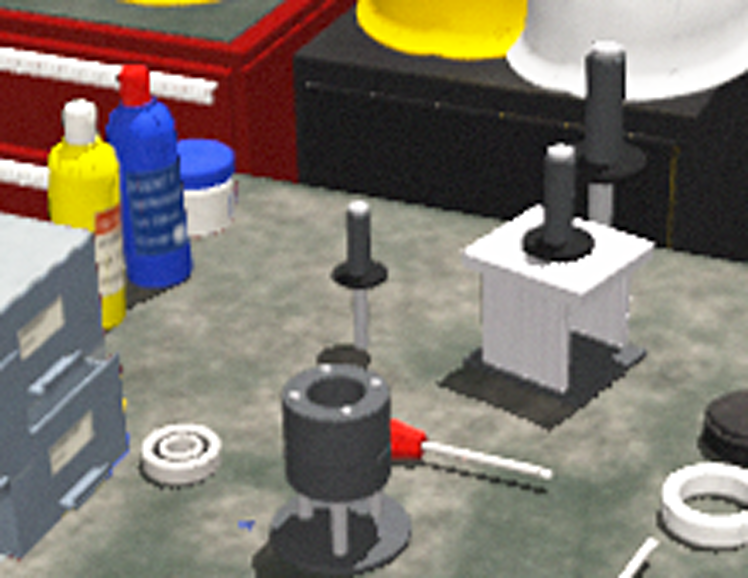

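View pics/c2.png

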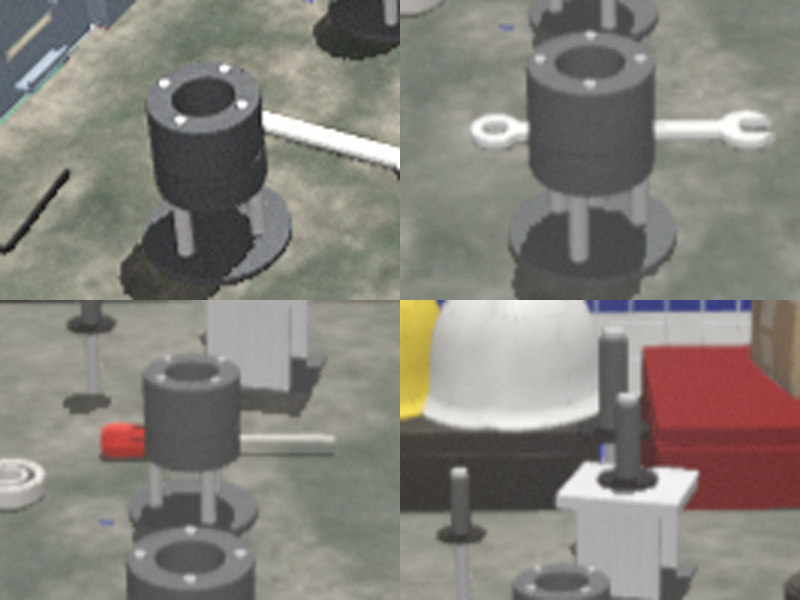

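Run:
```python
from h import *
d=cam('scene');e=cam('side')
def tri(a,b):
    o,r=ray(d,*a);p,q=ray(e,*b); r/=np.linalg.norm(r);q/=np.linalg.norm(q)
    s=np.linalg.lstsq(np.c_[r,-q],p-o,rcond=None)[0]; A=o+s[0]*r;B=p+s[1]*q
    return ((A+B)/2).round(3),np.linalg.norm(A-B).round(4)
print('big',tri((388,149),(331.3,176)));print('rackp',tri((374.7,179),(335.8,197)));print('small',tri((315.5,196),(279.8,221.5)))
print('rack corners',tri((347,210),(313,232)))
o=observe();print(R.from_rotvec(o['ee_rot']).as_matrix().round(2)); 
w=cam('wrist');M=R.from_rotvec(o['ee_rot']).as_matrix()
print('cam in tool',M.T@(w['xyz']-o['position']),(M.T@w['R']).round(2),w['vfov'])
```

```text
big (array([ 0.512, -0.441,  0.19 ]), np.float64(0.0006))
rackp (array([ 0.504, -0.32 ,  0.164]), np.float64(0.0012))
small (array([ 0.639, -0.283,  0.113]), np.float64(0.0032))
rack corners (array([ 0.56 , -0.291,  0.085]), np.float64(0.0007))
[[ 0.97  0.23 -0.  ]
 [ 0.23 -0.97  0.  ]
 [-0.   -0.   -1.  ]]
cam in tool [ 0.06906479  0.00056754 -0.15845339] [[ 0.   -0.97 -0.26]
 [ 1.    0.   -0.  ]
 [ 0.   -0.26  0.97]] 69.9111516796948
```

Candidates: rack punch (375,179), which triangulates to top z 0.164 against an expected 0.166, so it is chosen. Big punch (388,149) is 0.190 tall standing, and small punch (316,196) is 0.113 tall; neither is in the rack. Next I'll look down into both hubs.

Call:
drive_tool([
  [0,0,0,40,0],
  [0,0,0,40,0],
  [0,20,35,3,0.074],
  [0,20,35,3,0.074],
  [0,20,35,3,0.074],
  [0,20,35,3,0.074],
  [0,20,35,3,0.074],
  [0,20,35,3,0.074],
  [0,20,35,3,0.074],
  [0,20,35,3,0.074],
  [0,20,35,3,0.074],
  [0,20,35,3,0.074],
  [0,20,35,3,0.074],
  [0,20,35,3,0.074],
  [0,20,35,3,0.074],
  [0,20,35,3,0.074],
  [0,20,35,3,0.074],
  [0,20,35,3,0.074],
  [0,20,35,3,0.074],
  [0,20,35,3,0.074],
])

```text
clock: 2.02
position: [0.5072, 0.0241, 0.3612]
ee_rot: [2.22, 2.222, 0.001]
force: [0.9, -0.8, -0.3]
width: 0.998
gripper_force: 0.0
```

Run:
```python
from h import *
w=cam('wrist');save(w,'w1.png');o=observe();M=R.from_rotvec(o['ee_rot']).as_matrix()
print(o['clock'],o['position'],M[:,0],o['joints'],o['dq'].max())
for n,p in dict(A=(.558,-.071,.106),B=(.556,.182,.106),rack=(.504,-.32,.164)).items(): print(n,proj(w,p))
```

```text
2.0667 [0.50955112 0.03235343 0.36156568] [-0.01444828  0.99988256  0.00510998] [ 0.37441015  0.22684529 -0.66544396  1.58394205  0.13777536  1.37563638
 -0.29033218] 0.08712998531440856
A [350.0648598  278.31932595]
B [355.56917535  62.4123459 ]
rack [307.82976236 472.20224584]
```

View pics/w1.png

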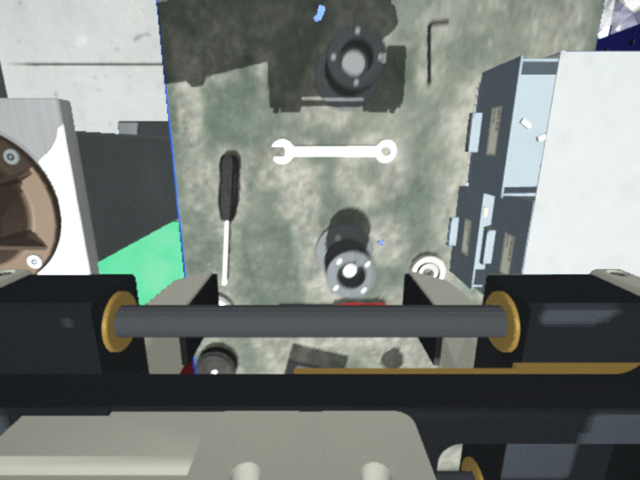

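Hub A is at (350,272) with a bright disc; hub B is at (354,63) with a larger grey disc. I'll zoom in to measure both.

Run:
```python
from h import *
w=cam('wrist');im=w['image'];g=cv2.cvtColor(im,cv2.COLOR_RGB2GRAY)
cr=lambda u,v:cv2.resize(im[v-40:v+40,u-40:u+40],(400,400),interpolation=cv2.INTER_CUBIC)[:,:,::-1]
cv2.imwrite('pics/c3.png',np.hstack([cr(350,270),cr(353,62)]))
for u,v,t in [(350,270,150),(353,62,105)]:
    m=(g[v-14:v+15,u-14:u+15]>t).astype(np.uint8)
    n,l,s,c=cv2.connectedComponentsWithStats(m); k=l[14,14]; print(g[v,u],s[k],c[k]+[u-14,v-14])
    cc=c[k]+[u-14,v-14]
    for z in (.088,.076):
        depth=(w['R'].T@(onz(w,*cc,z)-w['xyz']))[2]
        print(z,onz(w,*cc,z),'dia mm',s[k][2]*depth/w['f']*1e3)
```

```text
152 [  0   5  29  24 474] [349.26793249 272.03797468]
0.088 [ 0.56309676 -0.05879084  0.088     ] dia mm 38.766533943247005
0.076 [ 0.56463395 -0.06321081  0.076     ] dia mm 39.84252579351568
93 [  0   0  29  29 573] [353.82024433  58.07504363]
0.088 [0.55686156 0.2010045  0.088     ] dia mm 33.18835910819281
0.076 [0.55822568 0.20379533 0.076     ] dia mm 34.109524873914474
```

View pics/c3.png

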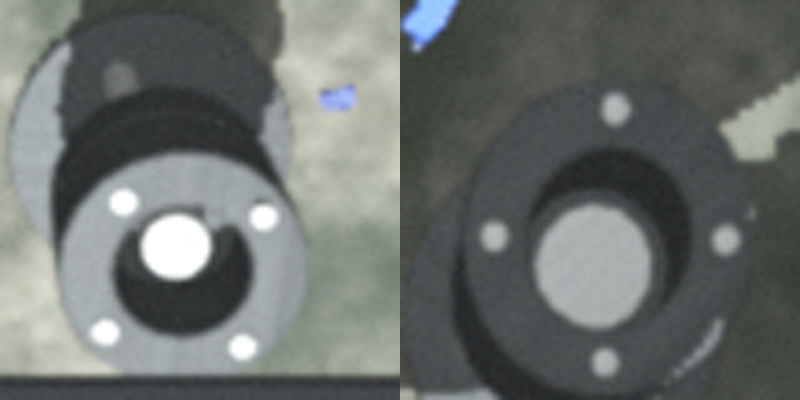

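Hub A at (346,280) shows an 18 mm pin, half the 36 mm mouth, so it is the working hub. Hub B shows the broad 28 mm head and stays untouched. Now to the rack.

Call:
drive_tool([
  [0,-1,-39,-6,0],
  [0,-1,-39,-7,0],
  [0,-1,-39,-7,0],
  [0,-1,-39,-7,0],
  [0,-1,-39,-7,0],
  [0,-1,-39,-7,0],
  [0,0,-39,-7,0],
  [0,0,-39,-7,0],
  [0,0,-40,-7,0],
  [0,0,0,0,0],
  [0,0,0,0,0],
])

```text
clock: 3.03
position: [0.499, -0.3327, 0.2974]
ee_rot: [-2.229, -2.212, 0.002]
force: [0.5, 1.0, 0.2]
width: 0.996
gripper_force: 0.0
```

Run:
```python
from h import *
w=cam('wrist');save(w,'w2.png');o=observe();M=R.from_rotvec(o['ee_rot']).as_matrix()
print(o['clock'],o['position'],M[:,0])
for p in [(.504,-.32,.166),(.504,-.32,.098),(.504,-.31,.166)]: print(proj(w,p))
```

```text
3.0833 [ 0.50002891 -0.33024848  0.29817789] [4.25080935e-03 9.99990533e-01 9.30170877e-04]
[317.0125387  214.28122012]
[315.98270778 201.92472533]
[316.99071168 202.70665009]
```

View pics/w2.png

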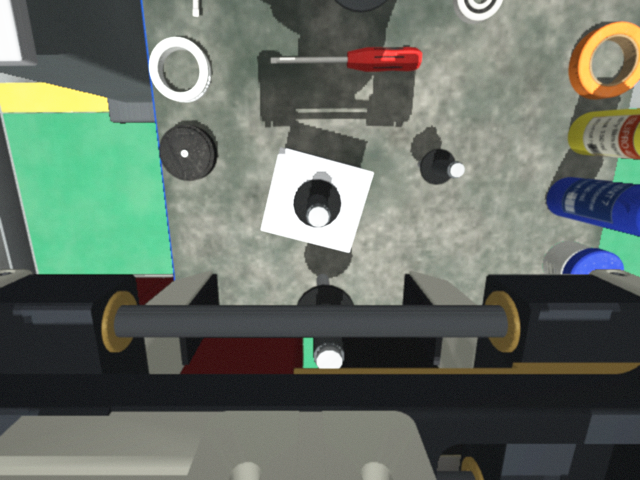

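The striking end is at (318,215), within 1 px of the prediction. The plate centre is near (318,201), giving a rack hole at about (0.505, -0.320). Descending and gripping.

Call:
drive_tool([
  [0,5,8,-28,0],
  [0,0,0,-38,0],
  [0,0,0,-38,0],
  [0,0,0,-38,0],
  [0,0,0,-26,0],
  [0,0,0,-20,0],
  [0,0,0,0,0],
  [0,0,0,0,0],
  [0.4,0,0,0,0],
  [0.6,0,0,0,0],
  [0.9,0,0,0,0],
  [1,0,0,0,0],
  [1,0,0,0,0],
  [1,0,0,0,0],
  [1,0,0,0,0],
  [1,0,0,0,0],
  [1,0,0,0,0],
  [1,0,0,0,0],
], grip_force=55)

```text
clock: 4.58
position: [0.5056, -0.3216, 0.1107]
ee_rot: [-2.224, -2.219, -0.0]
force: [-0.6, -0.3, 0.7]
width: 0.322
gripper_force: 0.0
```

Call:
drive_tool([
  [1,0,0,0,0],
  [1,0,0,0,0],
  [1,0,0,0,0],
  [1,0,0,0,0],
  [1,0,0,0,0],
  [1,0,0,0,0],
])

```text
clock: 5.08
position: [0.5056, -0.3215, 0.1107]
ee_rot: [-2.224, -2.219, -0.0]
force: [0.3, 0.2, -1.2]
width: 0.231
gripper_force: 55.0
```

Gripped at 21 mm wide with 55 N. Lifting, then a close look at the hub on the way.

Call:
drive_tool([
  [1,0,0,10,0],
  [1,0,0,30,0],
  [1,0,0,36,0],
  [1,0,0,38,0],
  [1,0,0,36,0],
  [1,12,30,0,0],
  [1,13,38,0,0],
  [1,13,38,0,0],
  [1,13,34,0,0],
  [1,0,10,0,0],
  [1,0,0,0,0],
  [1,0,0,0,0],
  [1,0,0,0,0],
])

```text
clock: 6.17
position: [0.5561, -0.1731, 0.2609]
ee_rot: [2.225, 2.217, -0.001]
force: [-0.3, -0.3, -2.6]
width: 0.23
gripper_force: 55.0
```

Run:
```python
from h import *
w=cam('wrist');save(w,'w3.png');o=observe();M=R.from_rotvec(o['ee_rot']).as_matrix()
print(o['clock'],o['position'],M[:,2],o['force'],o['width'])
print(proj(w,(.557,-.072,.106)),proj(w,o['position']+np.array([0,0,-.0932])))
import pickle;pickle.dump(w,open('w3.pkl','wb'))
```

```text
6.2167 [ 0.5561009  -0.17345472  0.26078823] [-3.58738180e-04 -9.02542940e-04 -9.99999528e-01] [-0.48262518 -0.17703552 -3.41618369] 0.23009299219776194
[311.78386348 107.29825804] [311.05067737 240.57434293]
```

View pics/w3.png

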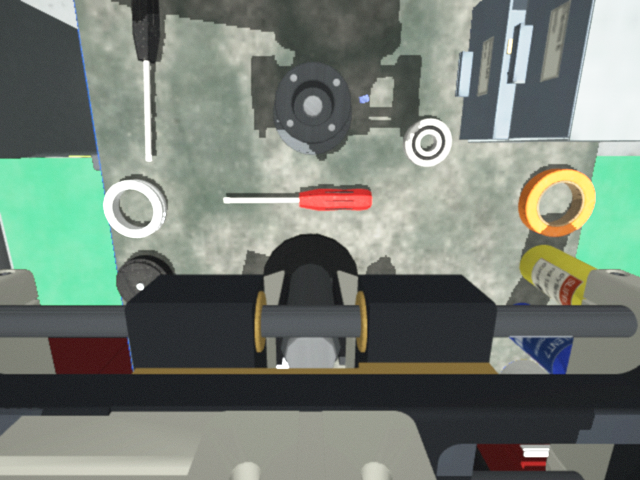

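The pin end is at (313,105), the rim screws average (313,102), and the collar is visible at (310,260).

Run:
```python
from h import *
import pickle;w=pickle.load(open('w3.pkl','rb'));g=cv2.cvtColor(w['image'],cv2.COLOR_RGB2GRAY)
m=(g[60:150,270:355]>125).astype(np.uint8);n,l,s,c=cv2.connectedComponentsWithStats(m)
for k in range(1,n):
    if 15<s[k][4]<1200: print(s[k],c[k]+[270,60])
print(onz(w,313.25,101.75,.106),onz(w,313,105,.088))
e=cam('side');save(e,'side2.png')
p=np.array(observe()['position']);print(p)
# shaft axis in side view
for z in (.18,.2,.22): print(z,proj(e,(p[0],p[1],z)))
```

```text
[ 7  0 16  6 84] [284.44047619  62.21428571]
[20 14  7  8 44] [293.   77.5]
[63 19  7  7 44] [336.06818182  81.95454545]
[ 33  36  19  20 306] [312.33333333 105.31699346]
[17 60  7  7 38] [289.63157895 122.92105263]
[58 64  7  7 41] [331.24390244 127.        ]
[  0  68  40  22 577] [284.73136915 141.00693241]
[ 71  75  14  15 137] [349.39416058 143.40145985]
[ 0.55825856 -0.06755728  0.106     ] [ 0.558157   -0.06821192  0.088     ]
[ 0.55610632 -0.17346387  0.26070327]
0.18 [314.02142288 207.7953708 ]
0.2 [313.92412695 198.79545798]
0.22 [313.82555575 189.67758231]
```

View pics/side2.png

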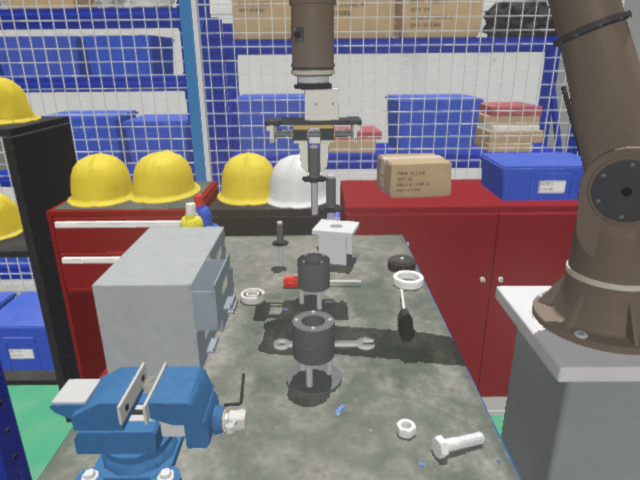

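Call:
drive_tool([
  [1,1,25,0,0],
  [1,0,35,0,0],
  [1,0,30,0,0],
  [1,0,15,0,0],
  [1,0,0,-20,0],
  [1,0,0,-20,0],
  [1,0,0,0,0],
  [1,0,0,0,0],
  [1,0,0,0,0],
  [1,0,0,0,0],
])

```text
clock: 7.1
position: [0.5583, -0.0672, 0.222]
ee_rot: [2.224, 2.217, 0.002]
force: [-0.3, -0.5, -2.1]
width: 0.237
gripper_force: 55.0
```

Call:
drive_tool([
  [1,0,-2,-10,0],
  [1,0,0,-12,0],
  [1,0,0,-10,0],
  [1,0,0,-4,0],
  [1,0,0,-3,0],
  [1,0,0,-3,0],
  [1,0,0,-3,0],
  [1,0,0,-3,0],
  [1,0,0,0,0],
], grip_force=60)

```text
clock: 7.85
position: [0.5573, -0.0687, 0.173]
ee_rot: [2.224, 2.219, -0.001]
force: [0.1, 0.2, -2.9]
width: 0.227
gripper_force: 60.0
```

Call:
drive_tool([
  [1,0,0,-2,0],
  [1,0,0,-2,0],
  [1,0,0,-2,0],
])

```text
clock: 8.1
position: [0.5578, -0.0686, 0.1675]
ee_rot: [2.223, 2.219, 0.0]
force: [-2.8, 0.4, 6.3]
width: 0.229
gripper_force: 60.0
```

Run:
```python
from h import *
d=cam('scene');e=cam('side');save(d,'s3.png')
c=lambda i,u,v:cv2.resize(i[v:v+120,u:u+100],(400,480),interpolation=cv2.INTER_CUBIC)[:,:,::-1]
cv2.imwrite('pics/c4.png',np.hstack([c(d['image'],260,170),c(e['image'],265,185)]))
o=observe();p=o['position'];print(o['clock'],p,o['force'])
for dd in (d,e):print([proj(dd,(p[0],p[1],p[2]-.0937+z)) for z in (.075,.081)])
```

```text
8.2 [ 0.5576813  -0.06859554  0.16719429] [-1.95614765 -0.87943643  2.66685389]
[array([307.91235717, 230.59505037]), array([307.82232087, 228.02094643])]
[array([313.09201464, 237.90168492]), array([313.05841962, 235.0398081 ])]
```

View pics/c4.png

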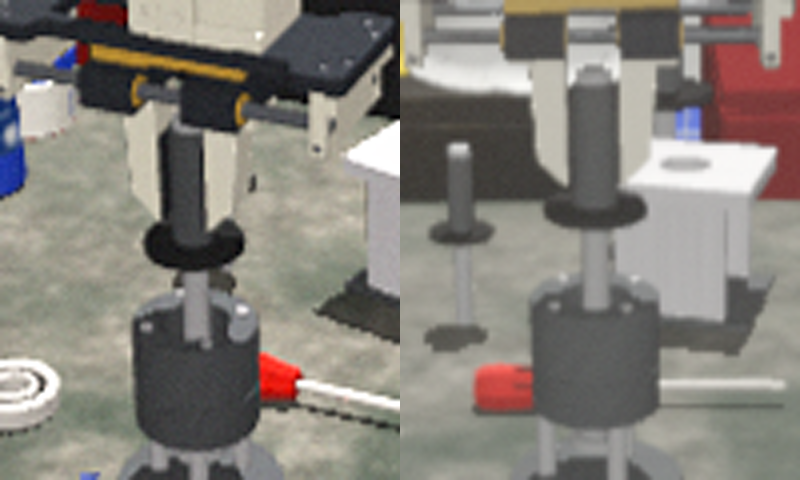

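The punch is in the recess, upright and unslipped: the collar is within 1 px of the prediction in both views, with about 9 N while moving. I'll push on to the stop.

Call:
drive_tool([
  [1,0,0,-2,0],
  [1,0,0,-2,0],
  [1,0,0,-1,0],
])

```text
clock: 8.45
position: [0.5582, -0.0685, 0.1635]
ee_rot: [2.223, 2.218, 0.001]
force: [-8.5, -0.1, 26.6]
width: 0.233
gripper_force: 60.1
```

Call:
drive_tool([
  [1,0,0,-1,0],
  [1,0,0,0,0],
  [1,0,0,0,0],
])

```text
clock: 8.7
position: [0.5582, -0.0685, 0.1634]
ee_rot: [2.222, 2.217, 0.001]
force: [-9.4, -1.1, 24.7]
width: 0.23
gripper_force: 60.1
```

The pin is firmly at its stop: 27 N with no motion, at the expected TCP height of 0.1637. Lifting, and checking the pin from the same viewpoint as before.

Call:
drive_tool([
  [1,0,0,10,0],
  [1,0,0,25,0],
  [1,0,0,35,0],
  [1,0,0,30,0],
  [1,0,-30,0,0],
  [1,0,-38,0,0],
  [1,0,-30,0,0],
  [1,0,-8,0,0],
  [1,0,0,0,0],
  [1,0,0,0,0],
  [1,0,0,0,0],
])

```text
clock: 9.62
position: [0.5579, -0.1729, 0.2608]
ee_rot: [-2.221, -2.221, -0.002]
force: [-0.2, 0.6, -3.0]
width: 0.228
gripper_force: 60.0
```

Run:
```python
from h import *
w=cam('wrist');im=w['image'];o=observe();print(o['clock'],o['position'],o['force'],o['width'])
u,v=proj(w,(.5577,-.0685,.106)).astype(int);print(u,v)
g=cv2.cvtColor(im,cv2.COLOR_RGB2GRAY);y0=max(0,v-45);m=(g[y0:v+45,u-43:u+43]>125).astype(np.uint8);n,l,s,c=cv2.connectedComponentsWithStats(m)
for k in range(1,n):
    if 15<s[k][4]<1200: print(s[k],c[k]+[u-43,y0])
print([proj(w,(.5577,-.0685,z)) for z in (.07,.088)])
e=cam('side');d=cam('scene');p=o['position']
c=lambda i,u,v,s=100:cv2.resize(i[max(v,0):v+s,u:u+s],(400,400),interpolation=cv2.INTER_CUBIC)[:,:,::-1]
cv2.imwrite('pics/c5.png',np.hstack([c(im,u-50,max(0,v-50)),c(im,270,220)]))
for dd,nm in ((d,'scene'),(e,'side')):
    g=dd['image'].max(2); q=[proj(dd,p+np.array([0,0,-.0937+z])) for z in (0,.03,.06,.078)]; print(nm,np.round(q,1).tolist())
```

```text
9.6667 [ 0.55796014 -0.17263002  0.26088243] [-0.29529171  0.39675789 -3.37993884] 0.23257114471915308
310 103
[  9   0  18   8 122] [284.92622951  61.02459016]
[21 17  7  8 42] [291.28571429  78.19047619]
[64 22  7  7 42] [334.19047619  82.92857143]
[18 62  7  7 38] [287.92105263 123.36842105]
[60 67  6  7 37] [329.45945946 127.91891892]
[  0  71  42  19 494] [281.58502024 140.14979757]
[76 78 10 12 77] [349.07792208 142.2987013 ]
[array([310.77200682, 108.25553166]), array([310.78702109, 106.10194975])]
scene [[327.9, 200.6], [327.7, 187.9], [327.5, 175.0], [327.4, 167.0]]
side [[313.2, 213.6], [313.1, 200.2], [312.9, 186.5], [312.8, 178.1]]
```

View pics/c5.png

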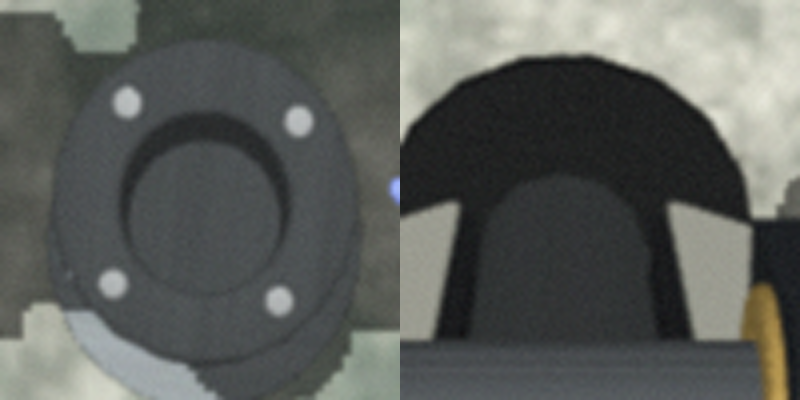

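The recess shows only an even floor: the pin no longer stands up and is flush. Back to the rack.

Call:
drive_tool([
  [1,-12,-30,0,0],
  [1,-14,-37,0,0],
  [1,-14,-37,0,0],
  [1,-12,-33,0,0],
  [1,0,-12,-10,0],
  [1,0,0,-20,0],
  [1,0,0,-15,0],
  [1,0,0,0,0],
  [1,0,0,0,0],
  [1,0,0,0,0],
  [1,0,0,0,0],
])

```text
clock: 10.68
position: [0.5066, -0.3233, 0.2171]
ee_rot: [2.221, 2.219, 0.001]
force: [0.2, -0.5, -2.8]
width: 0.228
gripper_force: 60.0
```

Run:
```python
from h import *
e=cam('side');d=cam('scene');o=observe();p=o['position'];print(o['clock'],p,o['width'])
c=lambda i,u,v:cv2.resize(i[v:v+100,u:u+100],(400,400),interpolation=cv2.INTER_CUBIC)[:,:,::-1]
cv2.imwrite('pics/c6.png',np.hstack([c(d['image'],325,120),c(e['image'],285,150)]))
for dd in (d,e): print([proj(dd,p+np.array([0,0,-.0937+z])).round(1).tolist() for z in (0,.04,.078)],proj(dd,(.505,-.32,.092)).round(1))
```

```text
10.7833 [ 0.50631735 -0.323443    0.21682939] 0.23030276722453327
[[373.5, 193.8], [374.0, 178.3], [374.5, 163.1]] [373.2 206.3]
[[334.7, 212.9], [334.8, 197.2], [334.8, 181.9]] [335.2 225.3]
```

View pics/c6.png

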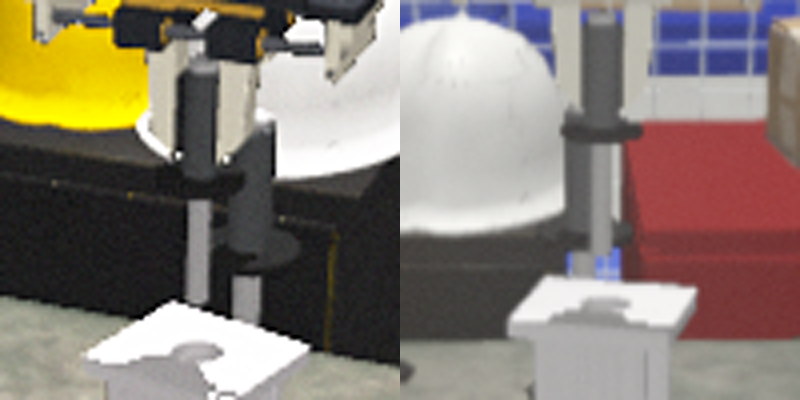

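The shaft end is at (374,195), straight above the hole at (374,207), and both views agree. Lowering.

Call:
drive_tool([
  [1,-1,2,-12,0],
  [1,0,0,-20,0],
  [1,0,0,-25,0],
  [1,0,0,-25,0],
  [1,0,0,-14,0],
  [1,0,0,-5,0],
  [1,0,0,-3,0],
  [1,0,0,0,0],
  [1,0,0,0,0],
])

```text
clock: 11.53
position: [0.5054, -0.3219, 0.113]
ee_rot: [2.222, 2.218, 0.001]
force: [-0.5, 0.3, -2.1]
width: 0.231
gripper_force: 60.0
```

Call:
drive_tool([
  [1,0,0,-1,0],
  [1,0,0,-1,0],
  [1,0,0,0,0],
  [1,0,0,0,0],
])

```text
clock: 11.87
position: [0.5052, -0.3219, 0.1107]
ee_rot: [2.223, 2.218, 0.001]
force: [-0.3, -0.6, 4.3]
width: 0.229
gripper_force: 60.0
```

Seated: the force has changed sign, so the collar bears on the plate. Opening and retreating.

Call:
drive_tool([
  [0.7,0,0,0,0],
  [0.6,0,0,0,0],
  [0.4,0,0,0,0],
  [0.2,0,0,0,0],
  [0,0,0,0,0],
  [0,0,0,0,0],
  [0,0,0,0,0],
  [0,0,0,0,0],
  [0,0,0,0,0],
  [0,0,0,0,0],
  [0,0,0,10,0],
  [0,0,0,30,0],
  [0,0,0,38,0],
  [0,0,0,38,0],
  [0,0,0,38,0],
  [0,0,0,36,0],
  [0,0,0,0,0],
  [0,0,0,0,0],
  [0,0,0,0,0],
])

```text
clock: 13.45
position: [0.5043, -0.3214, 0.2999]
ee_rot: [2.224, 2.219, -0.0]
force: [-0.0, 0.1, 0.8]
width: 0.999
gripper_force: 0.0
```

Run:
```python
from h import *
e=cam('side');d=cam('scene');o=observe();print(o['clock'],o['position'],o['width'],o['force'])
for n,dd,t,b in (('scene',d,(374.7,179),None),('side',e,(335.8,197),None)):
    old=cv2.imread(f'pics/{n}.png')[:,:,::-1].astype(int); p=proj(dd,(.505,-.3205,.13)).astype(int)
    df=np.abs(old-dd['image'])[p[1]-12:p[1]+35,p[0]-25:p[0]+25].max(2); print(n,p,(df>60).sum(),df.size)
    q=proj(dd,(.505,-.3205,.166));print(q,dd['image'][int(q[1])+2,int(q[0])])
```

```text
13.55 [ 0.50383252 -0.32130657  0.29853787] 1.000001755238438 [-0.53932586  0.00268253 -1.29196489]
scene [373 191] 6 2350
[374.16080252 177.75630829] [255 255 255]
side [335 210] 0 2350
[335.36971159 196.3494114 ] [176 174 173]
```

The rack area matches the starting pictures almost exactly, so the punch hangs as before and the gripper is clear and open.

```bash
python3 -c "
from cell import arm;print(arm.sign_off())"
```

```text
the job is handed in; nothing more can be done
None
```

The axle pin was driven down to its stop and looks flush with the recess floor, the punch is back in the rack and released, the other hub was left alone, and the job was handed in at about 13.6 s.

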